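# Put the tools back on their own mats

## Robot

A 7-joint arm with a two-finger parallel gripper is mounted at the origin on the work surface. World frame = base frame: x ahead of the robot, y to its left, z up, the work surface at z = 0. Lengths are in m, angles in rad, forces in N, time in s.
With the tool pointing down it reaches from about 0.4 to 0.85 m from the base axis. Payload 10.4 kg.
Tool frame: the origin (TCP) lies at the very end of the fingers, on their centre line; the grasp point (between the pads) lies 19 mm behind it; z points along the fingers, y is the line along which they close (so a half turn about z gives the same grasp; the last joint's range is limited). The gripper opens to 85 mm and grips with 20 to 120 N. Pads are 22 mm wide; open, the fingers measure 114 mm over their backs; the gripper's body (76 mm by 85 mm) begins 54 mm behind the grasp point. The pads swing forward as they close: fully open they stand 13 mm farther back than shut.
Start: joints at [-1.198, 0.332, -0.065, 1.46, 0.022, 1.35, -0.088], TCP at [0.241, 0.577, 0.231] pointing down, gripper open.
Joint ranges: [-2.6, 2.6], [-0.5, 2.12], [-1.47, 1.34], [0.16, 2.42], [-1.27, 4.41], [0.06, 2.06], [-2.6, 2.6]. Speed limits (rad/s): [2.22, 2.22, 2.79, 2.79, 3.14, 3.14, 3.14].

## Interface

Orientations are given as a unit quaternion [x, y, z, w].
In Python, from workcell import manip, vision, order gives the robot as it stands. The module is installed in compiled form; this text tells all that it offers.
- The arm moves only by the tool move_arm, never from a script. Its argument "motion" is a list of rows, each a list of 3 entries, a list of its own where there are three numbers: the shift along the tool's x, y, z scaled (see below), then the turn, a rotation vector about the tool's x, y, z scaled (see below), then the opening, from -1 (shut) to 1 (fully open). In form: [[[dx, dy, dz], [wx, wy, wz], hand], ...]. A call has 1 to 12 rows; each row shifts and turns the commanded pose from where the row before left it, along the tool's axes as they then stand; what a row does not reach is not made up. The controller multiplies each number of a shift by 0.75 m and each number of a turn by pi/4 rad. A row lasts 1/10 s, in which the tool goes at most 50 mm and 8.59 degrees, less where a joint would pass 70% of its speed; a pose out of reach is approached as far as the arm can. A call with a number of a shift or a turn outside -1 to 1 is refused whole. A call with a gripper value outside its range is refused whole. The fingers move at their own pace and stop on an object; "newtons" is the grip in N (left out, the last holds). Time passes only in rows, so rows that do not move let the fingers close. It gives the time, the measured TCP pose, the force, the opening and the grip force at its end, in the units of the state.
- manip.get_obs(): the state, without advancing time (a new reading comes with each control period).
- vision.camera(name): name is "scene" or "top" or "wrist"; returns a dict with "pixels" (420x560x3 uint8, red, green, blue), "fx", "fy", "cx", "cy" (pixels), "R" (3x3) and "t" (3): a world point X has camera coordinates R X + t. Camera axes: x right, y down, z forward; pixel columns grow to the right and rows downward; lengths in m; the calibration is good to about 2 mm. A picture is of the moment at which its call begins. There is no depth.
- order.hand_in(): hands the job in; it is judged then, once.
The state is a dict: "clock": time; "joint_pos": joint angles; "joint_velocities": joint speeds; "tau": joint torques, N m; "position": TCP position; "ee_rot": TCP orientation; "ft_force": force on the tool from outside, world axes, zero at the start; "torque": the same for the moment, N m; "grip_width": opening from 0.0 (shut) to 1.0 (fully open); "grasp_force": force on a finger pad.
Only numpy, scipy, OpenCV 4.12 (cv2) and the standard library are available. Lean on these libraries where they do the work, as an engineer would, in place of code of your own. Each camera call takes 0.05 s, during which the arm holds its last target. There are 200 camera calls.

## Task

The torch, the wooden clamp with its scrap block and the ceramic hook tile have been put down on one another's mats. Put each of them back flat on the dark rubber mat that is cut to fit it (long strip for the torch, square for the tile, the one with a tail for the clamp and its bar), lying within the mat's edges; the empty piece of cardboard is free for setting one down meanwhile. Set the tile down gently, do not drop it, and leave the spirit level, the screw jar and the tool caddy where they are.

Things in the scene. Friction and masses are not known exactly. Their poses are not given: they have to be found in the camera images.
- torch: Yellow plastic torch lying along its x, 160 mm long, lens at +x. Octagonal head (x +34..+80) and tail cap (x -80..-45), 48 mm across and high; between them a round barrel 32 mm thick, axis 24 mm above the underside: grip it along y at x -5. Origin: middle of its length, on the underside; z up. 0.2 kg.
- clamp: Wooden cam clamp on its side with a scrap block in it, one rigid piece, 0.19 kg. Origin under the block's centre, z up. Block 56 x 36 x 40 mm high: grip it along y. Jaws 24 mm high at x -52..-28 and +28..+52, y -72..+20. Flat bar, y -69..-51, 12 mm up, x -127..+51; between bar and block an opening 56 x 33 mm. Lever on the -x jaw, 31 mm high.
- hook_tile: White ceramic tile, 98 x 98 x 8 mm, on its back; from its middle a ceramic hook stands up. Stem 22 (x) x 18 (y) mm, up to 51 mm above the underside: grip it along y; round foot of 20 mm radius up to 13 mm; the tip bends to +x (to x +38, 64 mm high). Origin: centre of the underside; z up. 0.24 kg.
- mat_torch: Dark rubber mat, fixed, 3 mm thick, cut to the length and breadth of the torch plus 9 mm all round: a strip 178 (x) x 66 (y) mm. Origin on the shelf at its centre. The torch belongs on it centred and lengthwise, lens at either end.
- mat_tile: Dark rubber mat, fixed, 3 mm thick, 116 x 116 mm square; origin on the shelf at its centre. The hook tile belongs centred and square on it, in any of the four quarter turns.
- mat_clamp: Dark rubber mat, fixed, 3 mm thick, cut to the clamp's outline plus 9 mm: 122 (x) x 110 (y) mm about the origin, with a tail for the bar, y -53..-15, out to x -136. Origin on the shelf. The clamp belongs with its origin (block's centre) at x 0, y +26 mm in this frame, same yaw, its bar along the tail.
- cardboard: Flat piece of brown cardboard, 170 (x) x 130 (y) x 3 mm, fixed, empty at the start; origin on the shelf at its centre. A free place to set a tool down.
- level: Spirit level of steel, standing on its edge beyond the mats: 22 (x) x 306 (y) x 49 (z) mm, origin at the centre of its underside. Not to be disturbed.
- jar: Glass screw jar with a steel cap, 66 mm across, 85 mm high, origin at the centre of its underside. Not to be disturbed.
- caddy: Blue plastic tool caddy with a closed hinged lid, 326 (x) x 186 (y) x 133 mm, a handle on top up to 165 mm; origin at the centre of its underside. Stands to the left of the work. Not to be disturbed.
Things that resemble listed ones, but are neither listed nor needed, are in the scene too. Leave any pink or purple look-alike of the mat_torch alone.

How it is judged:
At the end, for the whole second after the job is handed in: Each tool lies flat on its own mat, within 14 mm of its place (tile 15 mm) and turned no more than 0.22 rad from the mat (torch with its lens at either end, clamp with its bar on the tail, tile in any quarter turn), at rest and released (x of torch in the frame of mat_torch between -0.014 and 0.014 m and y of torch in the frame of mat_torch between -0.014 and 0.014 m and angle between the x axis of torch and the x axis of mat_torch, either way round below 0.22 rad and height (world z) of torch between 0 and 0.008 m and angle between each of torch, clamp, hook_tile's own z axis and vertical below 0.06 rad and linear speed of each of torch, clamp, hook_tile below 0.02 m/s and contact force between each of torch, clamp, hook_tile and the fingers below 0.1 N and x of clamp in the frame of mat_clamp between -0.014 and 0.014 m and y of clamp in the frame of mat_clamp between 0.012 and 0.04 m and angle between the x axis of clamp and the x axis of mat_clamp, either way round below 0.22 rad and y of mat_clamp in the frame of clamp below 0 m and height (world z) of clamp between 0 and 0.008 m and horizontal distance between hook_tile and mat_tile below 0.015 m and (angle between the x axis of hook_tile and the x axis of mat_tile, either way round below 0.22 rad or angle between the y axis of hook_tile and the x axis of mat_tile, either way round below 0.22 rad) and height (world z) of hook_tile between 0 and 0.008 m); the robot touches nothing.
It fails at once if the tile is let fall from more than about 13 mm (it moves faster than 0.5 m/s with no finger on it) (linear speed of hook_tile above 0.5 m/s and contact force between hook_tile and the fingers below 0.1 N).
It fails at once if the spirit level is moved by more than 15 mm (distance of level from where it was at the start of the episode above 0.015 m).
It fails at once if the jar is moved by more than 15 mm (distance of jar from where it was at the start of the episode above 0.015 m).
It fails at once if the tool caddy is moved by more than 15 mm (distance of caddy from where it was at the start of the episode above 0.015 m).
It also fails if it takes over 106 s, if anything falls off the work surface, if the arm or the gripper's body presses on something with over 40 N, if the wrist force passes 120 N, or if a joint passes its speed limit or range.

## Working session

There is one attempt and no reset: what is moved stays moved. The work goes in short steps, Python scripts to look and compute and a tool call to move; the robot and the scene stay as the last step left them, time stands still between calls to the robot, and variables do not carry over. Pictures are saved under pics/ and viewed, at most 16 in all, crops included, and the job is handed in when it is done.

Besides the shell and the picture viewer there is one more tool, called after "Request:" as name([rows], argument=value, ...), one row to a line, values as JSON. move_arm: Moves the arm, as the interface text tells. Its arguments: {"type":"object","properties":{"motion":{"type":"array"},"newtons":{"type":"number"}},"required":["motion"]}

```bash
mkdir -p pics
cat > look.py <<'E'
import cv2,sys,pickle
from workcell import manip,vision
def snap(name,fn):
    c=vision.camera(name); cv2.imwrite(f'pics/{fn}.png',c['pixels'][:,:,::-1]); pickle.dump(c,open(f'pics/{fn}.pkl','wb')); return c
E
python3 - <<'E'
from look import *
for n in('top','scene','wrist'):
    c=snap(n,n+'0'); print(n,c['fx'],c['cx'],c['cy'],c['R'].round(3).tolist(),c['t'].round(3).tolist())
print(manip.get_obs())
E
```

```text
top 459.5695811658691 287.34280821296 205.36937750910377 [[0.019, -1.0, 0.008], [-0.985, -0.02, -0.172], [0.172, -0.005, -0.985]] [0.02, 0.543, 1.656]
scene 513.1777683037633 284.2415821973699 207.87247244155645 [[-0.869, 0.494, 0.016], [0.315, 0.578, -0.752], [-0.381, -0.649, -0.659]] [0.44, -0.17, 1.769]
wrist 319.7723658620457 277.389900083017 208.71997129125089 [[0.385, 0.923, -0.002], [0.872, -0.363, 0.327], [0.301, -0.127, -0.945]] [-0.625, -0.042, 0.382]
{'clock': 0.15, 'joint_pos': array([-1.19758561,  0.33269447, -0.06471995,  1.46072129,  0.02159735,
        1.34990217, -0.08853853]), 'joint_velocities': array([ 2.42354239e-03, -8.15965512e-04, -7.57981886e-04, -1.99985460e-04,
        1.42200763e-05, -7.46186375e-04,  2.46028723e-04]), 'tau': array([ 9.81484955e-04, -6.25831962e+01,  4.90836566e-02, -3.91849172e+01,
        1.61352108e-02,  7.47071521e-03,  3.83864494e-05]), 'position': array([0.24085493, 0.57643074, 0.23073183]), 'ee_rot': array([ 1.96617896e-01,  9.80480055e-01, -5.08126245e-04, -8.40390623e-05]), 'ft_force': array([-1.17089046, -0.29196635,  0.2726775 ]), 'torque': array([-0.03770202, -0.01531355,  0.02497104]), 'grasp_force': 0.0, 'grip_width': 1.0040338104351236}
```

View pics/top0.png

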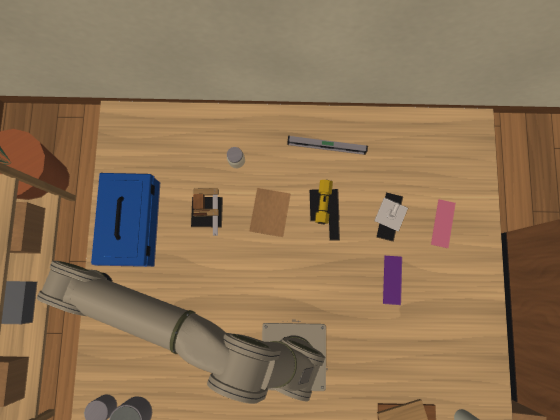

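View pics/scene0.png

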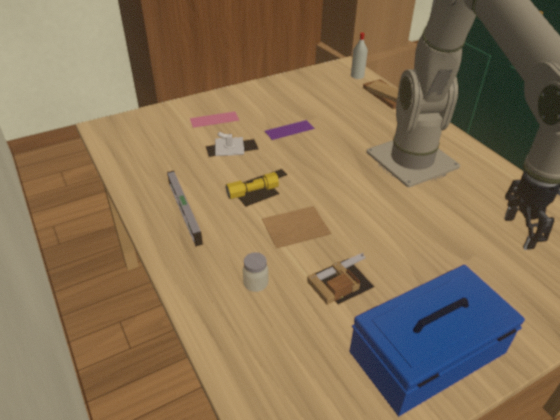

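The top view shows the clamp on the square mat (~207,210), the torch on the tailed mat (~325,205), the tile on the strip (~391,215) and the empty cardboard (~270,212). The pink and purple strips are decoys. I'll zoom in next.

```bash
cat >> look.py <<'E'
import numpy as np
def ray(c,px,z):
    px=np.atleast_2d(np.asarray(px,float)); d=np.c_[(px[:,0]-c['cx'])/c['fx'],(px[:,1]-c['cy'])/c['fy'],np.ones(len(px))]@c['R']
    o=-c['R'].T@c['t']; return (o+d*((z-o[2])/d[:,2])[:,None])[:,:2]
def load(fn): return pickle.load(open(f'pics/{fn}.pkl','rb'))
def crop(c,x0,y0,w,h,s,fn):
    im=cv2.resize(c['pixels'][y0:y0+h,x0:x0+w,::-1],None,fx=s,fy=s,interpolation=cv2.INTER_CUBIC)
    for x in range((x0//10+1)*10,x0+w,10): cv2.putText(im,str(x),((x-x0)*s,8),0,.3,(0,0,255)); cv2.line(im,((x-x0)*s,8),((x-x0)*s,14),(0,0,255))
    for y in range((y0//10+1)*10,y0+h,10): cv2.putText(im,str(y),(0,(y-y0)*s),0,.3,(0,0,255))
    cv2.imwrite(f'pics/{fn}.png',im)
E
python3 - <<'E'
from look import *
c=load('top0'); crop(c,180,165,240,90,3,'a')
im=np.vstack([cv2.resize(c['pixels'][175:245,185:300,::-1],None,fx=4,fy=4,interpolation=cv2.INTER_CUBIC),cv2.resize(c['pixels'][175:245,300:415,::-1],None,fx=4,fy=4,interpolation=cv2.INTER_CUBIC)])
cv2.imwrite('pics/b.png',im)
hsv=cv2.cvtColor(c['pixels'],cv2.COLOR_RGB2HSV)
roi=np.zeros(hsv.shape[:2],np.uint8); roi[170:250,180:420]=1
def comps(m,z,n):
    m=(m&(roi>0)).astype(np.uint8)
    for k in cv2.findContours(m,cv2.RETR_EXTERNAL,cv2.CHAIN_APPROX_NONE)[0]:
        if cv2.contourArea(k)>40:
            P=ray(c,k[:,0],z); (a,b),(w,h),t=cv2.minAreaRect((P*1000).astype(np.float32)); print(n,k[:,0].mean(0).round(1),'ctr',round(a,1),round(b,1),'size',round(w),round(h),'ang',round(t,1))
H,S,V=hsv[...,0],hsv[...,1],hsv[...,2]
comps(V<45,.003,'dark'); comps((H>20)&(H<32)&(S>200)&(V>90),.03,'yellow'); comps((S<60)&(V>120),.008,'white')
comps((H<20)&(S>90)&(V<175)&(V>60),.003,'brown')
comps((H>125)&(H<150),.003,'purple')
print(hsv[212,270],hsv[230,334],hsv[205,200],hsv[215,385])
E
```

```text
dark [385.3 232.3] ctr 456.5 -342.7 size 61 47 ang 77.0
dark [199.4 218.9] ctr 500.1 354.5 size 75 65 ang 89.8
dark [219.2 211. ] ctr 523.7 287.4 size 108 11 ang 2.6
dark [207.9 202.3] ctr 555.3 332.5 size 43 23 ang 2.7
dark [393.8 197.4] ctr 591.2 -374.9 size 62 26 ang 68.7
dark [313.6 203.7] ctr 556.0 -72.7 size 112 34 ang 0.6
dark [333.2 214.3] ctr 523.1 -140.3 size 188 39 ang 1.6
yellow [321.7 216.5] ctr 506.2 -99.3 size 41 45 ang 0.2
yellow [323.4 202. ] ctr 560.0 -104.3 size 30 55 ang 84.0
yellow [325.  186.9] ctr 618.9 -110.0 size 54 45 ang 0.1
white [215. 225.] ctr 469.0 301.2 size 69 15 ang 2.6
white [390.9 214.1] ctr 524.1 -361.3 size 97 98 ang 67.3
white [214.8 201.7] ctr 558.7 305.3 size 51 15 ang 2.7
brown [298.8 209.3] ctr 537.2 -17.9 size 305 922 ang 1.2
[ 14 134 141] [ 0 17 30] [ 12 155 107] [ 15  36 171]
```

View pics/a.png

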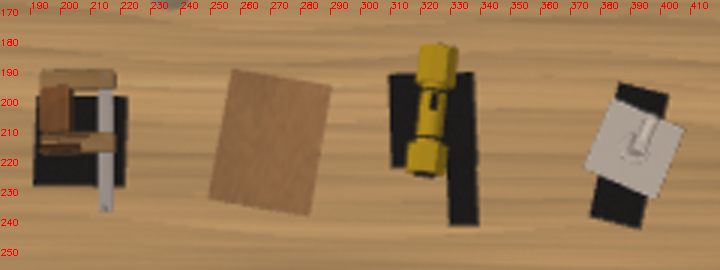

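```bash
cat >> look.py <<'E'
from scipy.spatial.transform import Rotation as Ro
def plan(x,y,z,psi):
    """psi: wanted direction (deg, mod 180) of tool y; prints levelling+yaw turn then shift, in command units"""
    o=manip.get_obs(); R0=Ro.from_quat(o['ee_rot']); cur=R0.as_matrix()[:,1]; cur=np.degrees(np.arctan2(cur[1],cur[0]))
    d=(psi-cur+90)%180-90; a=np.radians(cur+d)
    T=Ro.from_matrix(np.c_[[np.sin(a),-np.cos(a),0],[np.cos(a),np.sin(a),0],[0,0,-1]])
    rv=(R0.inv()*T).as_rotvec()/(np.pi/4); s=T.inv().apply(np.array([x,y,z])-o['position'])/.75
    print('t',round(o['clock'],2),'pos',o['position'].round(4),'psi',round(cur,1),'grip',round(o['grip_width'],3),'F',o['ft_force'].round(1))
    print(' turn',rv.round(3),'minrows',int(np.ceil(abs(rv).max()/.18)),' shift',s.round(4),'minrows',int(np.ceil(np.linalg.norm(s)/.062)))
E
python3 -c "
from look import *
plan(.5,0,.38,90)"
```

```text
Traceback (most recent call last):
  File "look.py", line 20, in plan
    T=Ro.from_matrix(np.c_[[np.sin(a),-np.cos(a),0],[np.cos(a),np.sin(a),0],[0,0,-1]])
  File "scipy/spatial/transform/_rotation.pyx", line 1143, in scipy.spatial.transform._rotation.Rotation.from_matrix
ValueError: Non-positive determinant (left-handed or null coordinate frame) in rotation matrix 0: [[ 1.000000e+00  6.123234e-17  0.000000e+00]
 [-6.123234e-17  1.000000e+00  0.000000e+00]
 [ 0.000000e+00  0.000000e+00 -1.000000e+00]].
```

x = y×z with z down gives (−sin a, cos a, 0).

```bash
sed -i 's/\[np.sin(a),-np.cos(a),0\]/[-np.sin(a),np.cos(a),0]/' look.py
python3 -c "
from look import *
plan(.5,0,.38,90)"
```

```text
t 0.15 pos [0.2409 0.5764 0.2307] psi 67.3 grip 1.004 F [-1.2 -0.3  0.3]
 turn [-0.001 -0.    -0.504] minrows 3  shift [-0.3455 -0.7686 -0.199 ] minrows 14
```

Request:
move_arm([
  [[0,0,-0.05],[0,0,-0.168],1],
  [[0,0,-0.05],[0,0,-0.168],1],
  [[0,0,-0.05],[0,0,-0.168],1],
  [[0,0,-0.05],[0,0,0],1],
  [[-0.0247,-0.055,0],[0,0,0],1],
  [[-0.0247,-0.055,0],[0,0,0],1],
  [[-0.0247,-0.055,0],[0,0,0],1],
  [[-0.0247,-0.055,0],[0,0,0],1],
  [[-0.0247,-0.055,0],[0,0,0],1],
  [[-0.0247,-0.055,0],[0,0,0],1],
  [[-0.0247,-0.055,0],[0,0,0],1],
  [[-0.0247,-0.055,0],[0,0,0],1],
])

```text
clock: 1.35
position: [0.3895, 0.2448, 0.3813]
ee_rot: [0.0, 1.0, 0.0, 0.0]
ft_force: [1.0, 1.0, -0.4]
grip_width: 1.001
grasp_force: 0.0
```

Request:
move_arm([
  [[-0.0247,-0.055,0],[0,0,0],1],
  [[-0.0247,-0.055,0],[0,0,0],1],
  [[-0.0247,-0.055,0],[0,0,0],1],
  [[-0.0247,-0.055,0],[0,0,0],1],
  [[-0.0247,-0.055,0],[0,0,0],1],
  [[-0.0247,-0.055,0],[0,0,0],1],
  [[0,0,0],[0,0,0],1],
  [[0,0,0],[0,0,0],1],
  [[0,0,0],[0,0,0],1],
])

```text
clock: 2.25
position: [0.5001, 0.0003, 0.3811]
ee_rot: [-0.001, 1.0, 0.0, -0.0]
ft_force: [0.2, -0.4, 0.2]
grip_width: 0.998
grasp_force: 0.0
```

```bash
python3 -c "
from look import *
c=snap('wrist','w1'); plan(.5,0,.38,90); print((-c['R'].T@c['t']).round(3))"
```

```text
t 2.3 pos [5.001e-01 5.000e-04 3.811e-01] psi 90.1 grip 1.003 F [ 0.7 -0.1 -0.3]
 turn [ 0.    -0.     0.003] minrows 1  shift [ 0.0001 -0.0007  0.0015] minrows 1
[0.415 0.001 0.524]
```

View pics/w1.png

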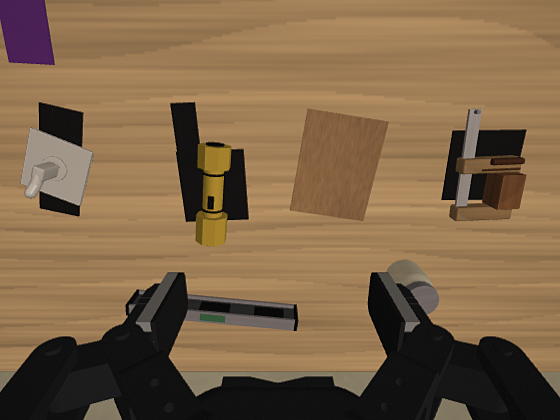

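The wrist view holds everything: strip mat and tile (~58,165), tailed mat and torch (~210,175), cardboard (~338,165), square mat and clamp (~490,165).

```bash
cat > m.py <<'E'
from look import *
c=load('w1'); hsv=cv2.cvtColor(c['pixels'],cv2.COLOR_RGB2HSV); H,S,V=[hsv[...,i].astype(int) for i in range(3)]
def rect(m,box,z,n,minA=25,k=0):
    x0,y0,x1,y1=box; q=np.zeros(m.shape,np.uint8); q[y0:y1,x0:x1]=m[y0:y1,x0:x1]
    if k: q=cv2.morphologyEx(q,cv2.MORPH_OPEN,np.ones((k,k),np.uint8))
    K=[a for a in cv2.findContours(q,cv2.RETR_EXTERNAL,cv2.CHAIN_APPROX_NONE)[0] if cv2.contourArea(a)>minA]
    P=ray(c,np.vstack(K)[:,0],z)*1000; r=cv2.minAreaRect(P.astype(np.float32))
    print(n,'ctr',np.round(r[0],1),'size',np.round(r[1],1),'ang',round(r[2],1),'n',len(K)); return r
dark=(V<45)&(S<130)
rect(dark,(20,90,100,230),.003,'mat_torch'); rect(dark,(160,90,260,230),.003,'mat_clamp'); rect(dark,(436,120,535,205),.003,'mat_tile')
brown=(H<20)&(S>110)&(V<165); rect(brown,(280,95,400,230),.003,'card',300,5)
rect((S<60)&(V>110),(10,115,100,230),.011,'tile',100,19)
yel=(H>20)&(H<32)&(S>190)&(V>60)
rect(yel,(190,130,240,174),.03,'cap-',20); rect(yel,(190,174,240,206),.03,'barrel',20); rect(yel,(190,207,240,250),.03,'head',20)
rect((S<60)&(V>110),(455,100,485,156),.015,'bar',20)
rect((H<13)&(S>120)&(V<140),(480,170,530,215),.043,'block',20)
print(hsv[190,505],hsv[163,480],hsv[212,470],hsv[161,508],hsv[205,505])
crop(c,430,95,110,135,5,'c1')
E
python3 m.py
```

```text
mat_torch ctr [ 515.3 -355.8] size [ 66.3 177.2] ang 76.7 n 2
mat_clamp ctr [ 518.1 -108.5] size [195.4 109. ] ang 2.4 n 2
mat_tile ctr [519.4 338. ] size [114.7 116.5] ang 0.5 n 3
card ctr [526.6 110. ] size [207.5 208.6] ang 0.3 n 1
tile ctr [ 522.3 -358.3] size [100.1  99. ] ang 66.8 n 1
cap- ctr [ 499.  -116.5] size [18.1 38.1] ang 71.1 n 1
barrel ctr [ 554.8 -113.8] size [ 8.  50.2] ang 85.8 n 1
head ctr [ 624.6 -122. ] size [67.3 40. ] ang 24.2 n 1
bar ctr [464.7 304.3] size [70.7 17.9] ang 2.6 n 1
block ctr [550.9 353.5] size [57.  60.6] ang 0.6 n 1
[ 12 159  93] [ 16 131 128] [ 16 130 124] [ 11 171  61] [ 13 160 110]
```

View pics/c1.png

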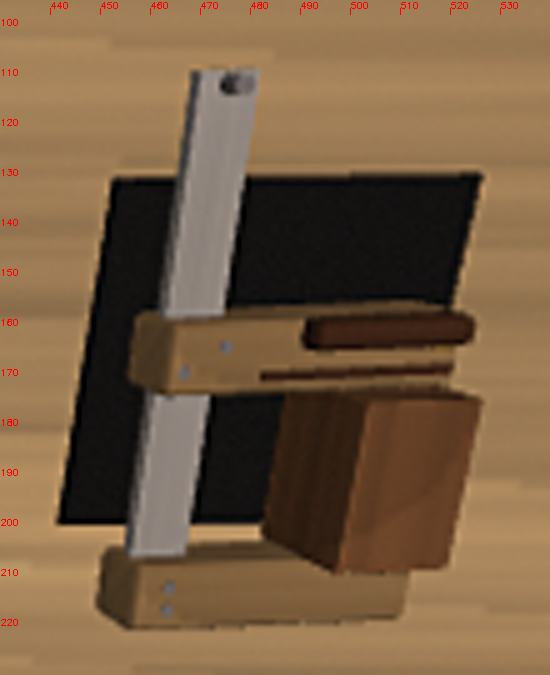

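```bash
cat > m2.py <<'E'
from m import *
print('---')
B=ray(c,[(503,174.4),(526.4,175),(519.4,209.4),(497.4,209.4)],.043)*1000; print(B.round(0).tolist(),B.mean(0))
e=B[2]+B[3]-B[0]-B[1]; print('yaw',np.degrees(np.arctan2(e[1],e[0])), np.hypot(*e)/2)
y=(H>18)&(H<34)&(S>170)&(V>25); q=np.zeros(y.shape,np.uint8); q[135:252,190:240]=y[135:252,190:240]
rows=np.where(q.any(1))[0]; print('rows',rows[0],rows[-1])
for r in range(rows[0],rows[-1],8):
    x=np.where(q[r])[0]; print(r,x[0],x[-1],(ray(c,[(x[0],r),(x[-1],r)],.027)*1000).round(1).tolist())
t=load('top0'); crop(t,375,185,40,60,9,'t1'); crop(c,10,95,90,130,5,'t2')
cv2.imwrite('pics/t3.png',np.hstack([cv2.imread('pics/t1.png'),cv2.resize(cv2.imread('pics/t2.png'),None,fx=.83,fy=.8308)[:540]]))
E
python3 m2.py | sed -n '/---/,$p'
```

```text
---
[[525.0, 348.0], [526.0, 384.0], [581.0, 387.0], [582.0, 352.0]] [553.30232757 367.51435709]
yaw 3.7808598706911667 56.498131410335596
rows 143 245
143 199 205 [[480.2, -119.1], [480.2, -109.9]]
151 198 230 [[492.4, -121.6], [492.3, -72.1]]
159 198 230 [[504.9, -122.6], [504.8, -72.6]]
167 197 229 [[517.5, -125.2], [517.4, -74.8]]
175 203 205 [[530.3, -116.7], [530.3, -113.5]]
183 203 223 [[543.4, -117.6], [543.3, -85.6]]
191 203 222 [[556.7, -118.6], [556.6, -87.9]]
199 203 222 [[570.2, -119.6], [570.2, -88.7]]
207 202 221 [[584.0, -122.3], [583.9, -91.1]]
215 196 227 [[598.0, -133.2], [597.9, -81.9]]
223 196 226 [[612.2, -134.4], [612.1, -84.3]]
231 196 225 [[626.7, -135.6], [626.6, -86.7]]
239 196 224 [[641.4, -136.7], [641.3, -89.1]]
```

View pics/t3.png

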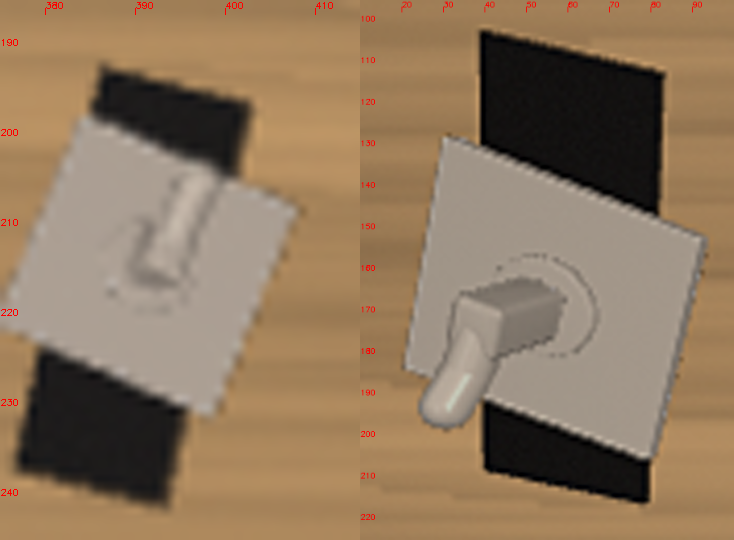

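```bash
python3 -c "
from look import *
c=load('w1'); print('card',ray(c,[(308,108),(388,122),(365,221),(291,210)],.003).mean(0))
plan(.557,-.103,.15,83.6)"
```

```text
card [0.52342992 0.10099469]
t 2.3 pos [5.001e-01 5.000e-04 3.811e-01] psi 90.1 grip 1.003 F [ 0.7 -0.1 -0.3]
 turn [ 0.    -0.001  0.145] minrows 1  shift [-0.0908 -0.1287  0.3082] minrows 6
```

Request:
move_arm([
  [[0,0,0],[0,0,0.145],1],
  [[-0.0151,-0.0215,0.0514],[0,0,0],1],
  [[-0.0151,-0.0215,0.0514],[0,0,0],1],
  [[-0.0151,-0.0215,0.0514],[0,0,0],1],
  [[-0.0151,-0.0215,0.0514],[0,0,0],1],
  [[-0.0151,-0.0215,0.0514],[0,0,0],1],
  [[-0.0151,-0.0215,0.0514],[0,0,0],1],
  [[0,0,0],[0,0,0],1],
  [[0,0,0],[0,0,0],1],
])

```text
clock: 3.2
position: [0.5566, -0.1036, 0.1497]
ee_rot: [0.056, 0.998, 0.0, -0.001]
ft_force: [0.1, 0.5, 0.9]
grip_width: 0.999
grasp_force: 0.0
```

```bash
python3 -c "
from look import *
c=snap('wrist','w2'); plan(.557,-.103,.01,83.6)"
```

```text
t 3.25 pos [ 0.5574 -0.1033  0.151 ] psi 83.6 grip 1.002 F [0.2 0.6 0.5]
 turn [ 0.001  0.001 -0.001] minrows 1  shift [0.0006 0.0004 0.188 ] minrows 4
```

View pics/w2.png

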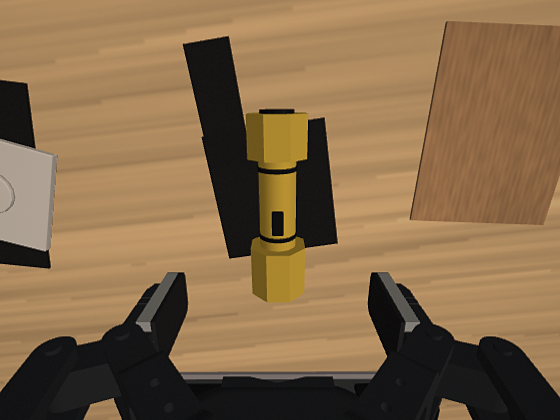

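The torch is square under the hand at column ~277, with its barrel at rows 165–240. Descending and gripping.

Request:
move_arm([
  [[0,0,0.047],[0,0,0],1],
  [[0,0,0.047],[0,0,0],1],
  [[0,0,0.047],[0,0,0],1],
  [[0,0,0.046],[0,0,0],1],
  [[0,0,0],[0,0,0],1],
  [[0,0,0],[0,0,0],0],
  [[0,0,0],[0,0,0],-0.6],
  [[0,0,0],[0,0,0],-0.6],
  [[0,0,0],[0,0,0],-0.6],
  [[0,0,0],[0,0,0],-0.6],
  [[0,0,0],[0,0,0],-0.6],
], newtons=40)

```text
clock: 4.35
position: [0.558, -0.1045, 0.0115]
ee_rot: [0.057, 0.998, 0.0, 0.001]
ft_force: [-2.3, 1.4, 8.7]
grip_width: 0.359
grasp_force: 38.9
```

```bash
python3 -c "
from look import *
c=load('w2'); print('head face',ray(c,[(277,240)],.043),'cap rim',ray(c,[(277,165)],.051),'lens end top',ray(c,[(277,300)],.03))
plan(.520,.100,.1,83.6)"
```

```text
head face [[ 0.58587368 -0.1062762 ]] cap rim [[ 0.5199409  -0.09879659]] lens end top [[ 0.65466253 -0.11408767]]
t 4.35 pos [ 0.558  -0.1045  0.0115] psi 83.5 grip 0.359 F [-2.3  1.4  8.7]
 turn [ 0.001  0.003 -0.002] minrows 1  shift [ 0.0807  0.2653 -0.118 ] minrows 5
```

Request:
move_arm([
  [[0,0,-0.04],[0,0,0],-0.6],
  [[0,0,-0.05],[0,0,0],-0.6],
  [[0,0,-0.03],[0,0,0],-0.6],
  [[0.0134,0.044,0],[0,0,0],-0.6],
  [[0.0134,0.044,0],[0,0,0],-0.6],
  [[0.0134,0.044,0],[0,0,0],-0.6],
  [[0.0134,0.044,0],[0,0,0],-0.6],
  [[0.0134,0.044,0],[0,0,0],-0.6],
  [[0.0134,0.044,0],[0,0,0],-0.6],
  [[0,0,0.05],[0,0,0],-0.6],
  [[0,0,0.04],[0,0,0],-0.6],
  [[0,0,0.02],[0,0,0],-0.6],
])

```text
clock: 5.55
position: [0.518, 0.0989, 0.0154]
ee_rot: [0.057, 0.998, -0.0, -0.001]
ft_force: [-0.4, -0.6, -1.1]
grip_width: 0.362
grasp_force: 40.8
```

Request:
move_arm([
  [[0,0,0],[0,0,0],-0.6],
  [[0,0,0.009],[0,0,0],-0.6],
  [[0,0,0],[0,0,0],-0.6],
  [[0,0,0],[0,0,0],-0.6],
])

```text
clock: 5.95
position: [0.5203, 0.099, 0.0115]
ee_rot: [0.057, 0.998, 0.0, 0.001]
ft_force: [0.5, -0.1, -1.4]
grip_width: 0.362
grasp_force: 41.0
```

Request:
move_arm([
  [[0,0,0.002],[0,0,0],-0.6],
  [[0,0,0],[0,0,0],-0.6],
  [[0,0,0],[0,0,0],0.5],
  [[0,0,0],[0,0,0],1],
  [[0,0,0],[0,0,0],1],
  [[0,0,0],[0,0,0],1],
  [[0,0,-0.05],[0,0,0],1],
  [[0,0,-0.06],[0,0,0],1],
  [[0,0,-0.06],[0,0,0],1],
  [[0,0,-0.06],[0,0,0],1],
  [[0,0,0],[0,0,0],1],
])

```text
clock: 7.05
position: [0.5225, 0.0995, 0.1875]
ee_rot: [0.057, 0.998, 0.002, 0.004]
ft_force: [0.9, 0.7, -0.3]
grip_width: 1.002
grasp_force: 0.0
```

```bash
python3 -c "
from look import *
snap('wrist','w3');plan(.53,.35,.2,93.5)"
```

```text
t 7.1 pos [0.5211 0.0994 0.1844] psi 83.5 grip 1.0 F [ 0.   1.1 -0.6]
 turn [ 0.003  0.007 -0.223] minrows 2  shift [-0.0322  0.3328 -0.0208] minrows 6
```

Request:
move_arm([
  [[0,0,-0.02],[0,0,-0.11],1],
  [[0,0,0],[0,0,-0.113],1],
  [[-0.0053,0.0555,0],[0,0,0],1],
  [[-0.0053,0.0555,0],[0,0,0],1],
  [[-0.0053,0.0555,0],[0,0,0],1],
  [[-0.0053,0.0555,0],[0,0,0],1],
  [[-0.0053,0.0555,0],[0,0,0],1],
  [[-0.0053,0.0555,0],[0,0,0],1],
  [[0,0,0],[0,0,0],0.3],
  [[0,0,0],[0,0,0],0.3],
])

```text
clock: 8.1
position: [0.5271, 0.3502, 0.1944]
ee_rot: [-0.032, 1.0, -0.001, -0.001]
ft_force: [0.0, -0.7, -0.2]
grip_width: 0.693
grasp_force: 0.0
```

```bash
python3 -c "
from look import *
snap('wrist','w4');plan(.5533,.3675,.12,93.5)"
```

```text
t 8.15 pos [0.5278 0.3488 0.195 ] psi 93.5 grip 0.656 F [-0.2 -0.7  0.2]
 turn [-0.002 -0.002 -0.   ] minrows 1  shift [-0.0355  0.0228  0.1   ] minrows 2
```

View pics/w4.png

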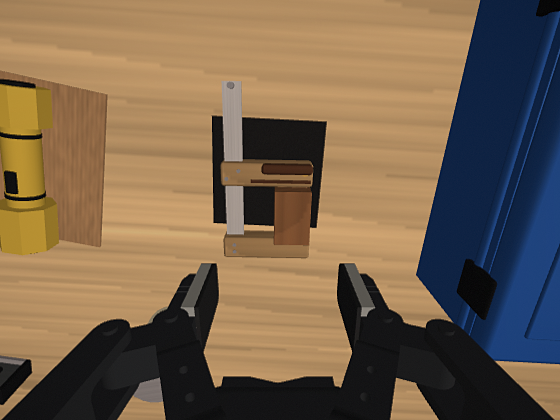

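```bash
python3 -c "
from look import *
c=load('w4'); B=ray(c,[(276,187),(311,190),(309,246),(274,245)],.043)*1000; print(B.round(0).tolist(),B.mean(0).round(1)); e=B[2]+B[3]-B[0]-B[1]; print(np.degrees(np.arctan2(e[1],e[0])))
b=ray(c,[(221,82),(241,80),(226,234),(244,233)],.015)*1000; print('bar',b.round(1).tolist(),np.degrees(np.arctan2(*(b[2]+b[3]-b[0]-b[1])[::-1])))
print('caddy',ray(c,[(416,272),(470,358)],.0),ray(c,[(480,5)],.13))
m=ray(c,[(213,116),(326,122),(213,223),(317,228)],.003); print('mat',m, 'card', ray(c,[(107,95),(101,247)],.003))
x,y=B.mean(0)/1000
plan(x,y,.12,93)"
```

```text
[[522.0, 349.0], [523.0, 383.0], [581.0, 387.0], [583.0, 351.0]] [552.1 367.4]
2.6278914851284023
bar [[430.9, 291.7], [428.0, 310.4], [586.0, 298.2], [583.5, 317.8]] 2.5704482317614223
caddy [[0.62740318 0.52338146]
 [0.75068656 0.6211466 ]] [[0.38545499 0.45636964]]
mat [[0.46291949 0.2818173 ]
 [0.46147325 0.39596568]
 [0.5788283  0.28163575]
 [0.57730616 0.39889409]] card [[0.44961887 0.1773555 ]
 [0.61703939 0.15237417]]
t 8.15 pos [0.5278 0.3488 0.195 ] psi 93.5 grip 0.656 F [-0.2 -0.7  0.2]
 turn [-0.002 -0.002  0.011] minrows 1  shift [-0.0337  0.0231  0.1   ] minrows 2
```

Request:
move_arm([
  [[-0.017,0.0115,0.05],[0,0,0.01],0.3],
  [[-0.0167,0.0116,0.05],[0,0,0],0.3],
  [[0,0,0.05],[0,0,0],0.3],
  [[0,0,0.05],[0,0,0],0.3],
  [[0,0,0.03],[0,0,0],0.3],
  [[0,0,0.012],[0,0,0],0.3],
  [[0,0,0],[0,0,0],0.3],
  [[0,0,0],[0,0,0],-0.5],
  [[0,0,0],[0,0,0],-0.5],
  [[0,0,0],[0,0,0],-0.5],
  [[0,0,0],[0,0,0],-0.5],
], newtons=50)

```text
clock: 9.25
position: [0.5535, 0.3689, 0.0171]
ee_rot: [-0.027, 1.0, 0.001, 0.001]
ft_force: [0.2, -2.0, 7.3]
grip_width: 0.408
grasp_force: 51.9
```

```bash
python3 -c "
from look import *
plan(.5523,.3674,.011,92.6)"
```

```text
t 9.25 pos [0.5535 0.3689 0.0171] psi 93.1 grip 0.408 F [ 0.2 -2.   7.3]
 turn [0.002 0.004 0.01 ] minrows 1  shift [ 0.0016 -0.0019  0.0082] minrows 1
```

Request:
move_arm([
  [[0,0,-0.03],[0,0,0],-0.5],
  [[0,0,-0.05],[0,0,0],-0.5],
  [[0,0,-0.05],[0,0,0],-0.5],
  [[0,0,-0.05],[0,0,0],-0.5],
  [[0,0,0],[0,0,0],-0.5],
])

```text
clock: 9.75
position: [0.5547, 0.37, 0.1569]
ee_rot: [-0.027, 1.0, 0.003, 0.004]
ft_force: [1.1, -0.6, -1.0]
grip_width: 0.408
grasp_force: 50.9
```

```bash
cat > m3.py <<'E'
from look import *
def rect(fn,box,z,n,f,minA=25):
    c=load(fn); hsv=cv2.cvtColor(c['pixels'],cv2.COLOR_RGB2HSV).astype(int); m=f(*[hsv[...,i] for i in range(3)])
    x0,y0,x1,y1=box; q=np.zeros(m.shape,np.uint8); q[y0:y1,x0:x1]=m[y0:y1,x0:x1]
    K=[a for a in cv2.findContours(q,cv2.RETR_EXTERNAL,cv2.CHAIN_APPROX_NONE)[0] if cv2.contourArea(a)>minA]
    P=ray(c,np.vstack(K)[:,0],z)*1000; r=cv2.minAreaRect(P.astype(np.float32)); print(n,'ctr',np.round(r[0],1),'size',np.round(r[1],1),'ang',round(r[2],1),'n',len(K),'px',np.vstack(K)[:,0].min(0),np.vstack(K)[:,0].max(0)); return r
dark=lambda H,S,V:(V<45)&(S<130)
E
python3 - <<'E'
from m3 import *
snap('top','top1')
rect('w3',(0,0,200,230),.003,'clampmat w3',dark,200)
rect('top1',(300,170,350,250),.003,'clampmat top',dark,100)
rect('w2',(170,20,350,262),.003,'clampmat w2',dark,150)
plan(.5545,-.0809,.15,92.4)
E
```

```text
clampmat w3 ctr [ 490.  -107.8] size [138.6 112.6] ang 0.4 n 1 px [  0 108] [144 229]
clampmat top ctr [ 522.2 -108.1] size [188.3 103.7] ang 1.6 n 1 px [310 189] [338 238]
clampmat w2 ctr [ 517.7 -108.4] size [196.3 109.4] ang 2.4 n 2 px [183  37] [336 257]
t 9.8 pos [0.5536 0.3694 0.1537] psi 93.1 grip 0.412 F [-0.2  0.1 -1.8]
 turn [0.005 0.006 0.015] minrows 1  shift [ 0.0239 -0.5999  0.0049] minrows 10
```

Request:
move_arm([
  [[0,0,0],[0,0,0.013],-0.5],
  [[0.002,-0.0545,0],[0,0,0],-0.5],
  [[0.002,-0.0545,0],[0,0,0],-0.5],
  [[0.002,-0.0545,0],[0,0,0],-0.5],
  [[0.002,-0.0545,0],[0,0,0],-0.5],
  [[0.002,-0.0545,0],[0,0,0],-0.5],
  [[0.002,-0.0545,0],[0,0,0],-0.5],
  [[0.002,-0.0545,0],[0,0,0],-0.5],
  [[0.002,-0.0545,0],[0,0,0],-0.5],
  [[0.002,-0.0545,0],[0,0,0],-0.5],
  [[0.002,-0.0545,0],[0,0,0],-0.5],
  [[0.002,-0.0545,0],[0,0,0],-0.5],
])

```text
clock: 11.0
position: [0.554, -0.0829, 0.1487]
ee_rot: [-0.021, 1.0, 0.0, -0.001]
ft_force: [0.9, 0.8, -1.0]
grip_width: 0.41
grasp_force: 50.7
```

Request:
move_arm([
  [[0,0,0.05],[0,0,0],-0.5],
  [[0,0,0.05],[0,0,0],-0.5],
  [[0,0,0],[0,0,0],-0.5],
  [[0,0,0],[0,0,0],-0.5],
])

```text
clock: 11.4
position: [0.5544, -0.0814, 0.0746]
ee_rot: [-0.022, 1.0, -0.0, -0.001]
ft_force: [-0.4, 0.2, -1.4]
grip_width: 0.41
grasp_force: 50.7
```

Run:
```python
from m3 import *
plan(.5555,-.0805,.017,92.4); snap('wrist','w5')
```

```text
t 11.4 pos [ 0.5544 -0.0814  0.0746] psi 92.5 grip 0.41 F [-0.4  0.2 -1.4]
 turn [-0.    -0.003  0.002] minrows 1  shift [-0.0015  0.0012  0.0769] minrows 2
```

View pics/w5.png

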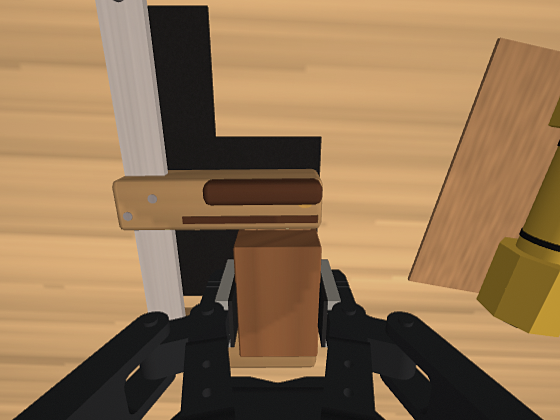

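The clamp hangs level over the tailed mat with its bar toward the tail (rows 0–300, columns 100–185). Lowering it.

Request:
move_arm([
  [[-0.0015,0.0012,0.035],[0,0,0.002],-0.5],
  [[0,0,0.025],[0,0,0],-0.5],
  [[0,0,0.01],[0,0,0],-0.5],
  [[0,0,0.006],[0,0,0],-0.5],
  [[0,0,0],[0,0,0],-0.5],
  [[0,0,0],[0,0,0],-0.5],
])

```text
clock: 12.05
position: [0.557, -0.0806, 0.0191]
ee_rot: [-0.021, 1.0, 0.0, 0.001]
ft_force: [-0.4, 0.4, -2.3]
grip_width: 0.408
grasp_force: 50.8
```

Request:
move_arm([
  [[0,0,0.003],[0,0,0],-0.5],
  [[0,0,0],[0,0,0],-0.5],
  [[0,0,0.002],[0,0,0],-0.5],
  [[0,0,0],[0,0,0],-0.5],
  [[0,0,0],[0,0,0],-0.5],
])

```text
clock: 12.55
position: [0.5571, -0.0806, 0.017]
ee_rot: [-0.021, 1.0, 0.001, 0.001]
ft_force: [-11.6, 2.2, 27.2]
grip_width: 0.412
grasp_force: 54.4
```

Contact. Releasing and rising.

Request:
move_arm([
  [[0,0,-0.002],[0,0,0],0.3],
  [[0,0,0],[0,0,0],0.3],
  [[0,0,0],[0,0,0],0.3],
  [[0,0,0],[0,0,0],0.3],
  [[0,0,-0.04],[0,0,0],0.3],
  [[0,0,-0.06],[0,0,0],0.3],
  [[0,0,-0.06],[0,0,0],0.3],
  [[0,0,-0.06],[0,0,0],0.3],
  [[0,0,-0.05],[0,0,0],0.3],
  [[0,0,0],[0,0,0],0.3],
])

```text
clock: 13.55
position: [0.5587, -0.0811, 0.2235]
ee_rot: [-0.021, 1.0, 0.0, 0.004]
ft_force: [-0.7, -0.8, -0.7]
grip_width: 0.649
grasp_force: 0.0
```

Run:
```python
from m3 import *
snap('wrist','w6'); plan(.520,-.357,.2,66.8)
```

```text
t 13.6 pos [ 0.5575 -0.0807  0.2206] psi 92.4 grip 0.645 F [-0.4  0.1 -0.4]
 turn [0.002 0.006 0.569] minrows 4  shift [-0.0992 -0.3583  0.0274] minrows 7
```

View pics/w6.png

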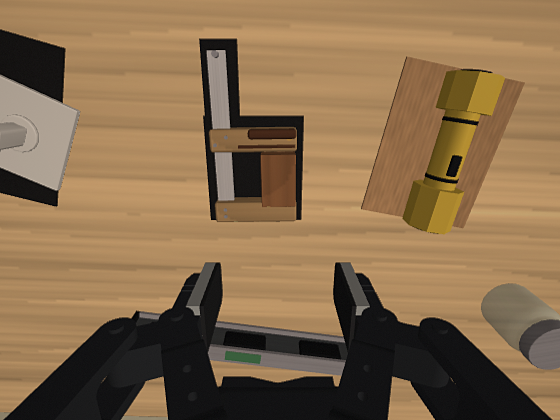

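Run:
```python
from m3 import *
c=load('w6'); B=ray(c,[(262,152),(297,152),(296,206),(261,206)],.043)*1000; print(B.round().tolist(),B.mean(0))
print('bar end',ray(c,[(217,50)],.015)*1000,'mat end',ray(c,[(218,39)],.003)*1000)
rect('w6',(195,30,310,225),.003,'mat',dark)
```

```text
[[527.0, -97.0], [526.0, -62.0], [583.0, -59.0], [585.0, -96.0]] [555.10396117 -78.4951422 ]
bar end [[ 432.8884401  -145.12029733]] mat end [[ 421.41527535 -146.00263962]]
mat ctr [ 517.8 -108.5] size [195.8 109.2] ang 2.4 n 2 px [200  39] [302 219]
```

Request:
move_arm([
  [[0,0,0],[0,0,0.143],0.3],
  [[0,0,0],[0,0,0.142],0.3],
  [[0,0,0],[0,0,0.142],0.3],
  [[0,0,0],[0,0,0.142],0.3],
  [[-0.0142,-0.0512,0.004],[0,0,0],0.3],
  [[-0.0142,-0.0512,0.004],[0,0,0],0.3],
  [[-0.0142,-0.0512,0.004],[0,0,0],0.3],
  [[-0.0142,-0.0512,0.004],[0,0,0],0.3],
  [[-0.0142,-0.0512,0.004],[0,0,0],0.3],
  [[-0.0142,-0.0512,0.004],[0,0,0],0.3],
  [[-0.0142,-0.0512,0.004],[0,0,0],0.3],
  [[0,0,0],[0,0,0],0.3],
])

```text
clock: 14.8
position: [0.5148, -0.3628, 0.1952]
ee_rot: [0.205, 0.979, -0.001, -0.002]
ft_force: [0.1, 0.5, 0.1]
grip_width: 0.646
grasp_force: 0.0
```

Run:
```python
from m3 import *
snap('wrist','w7'); plan(.522,-.358,.12,66.8)
rect('w7',(150,60,400,260),.011,'tile',lambda H,S,V:(S<60)&(V>110),300)
```

```text
t 14.85 pos [ 0.5163 -0.3599  0.1952] psi 66.5 grip 0.652 F [-0.1  0.8 -0.2]
 turn [-0.002 -0.004 -0.007] minrows 1  shift [-0.006   0.0053  0.1003] minrows 2
tile ctr [ 527.8 -362.2] size [ 97.4 110.1] ang 66.9 n 1 px [235 143] [330 242]
```

View pics/w7.png

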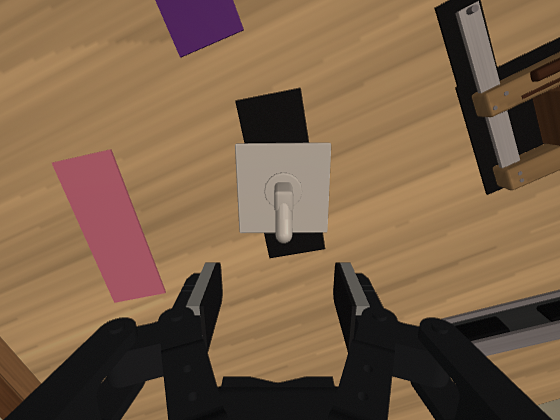

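The tile is square to the hand: corners (236,143), (331,144), (327,232), (239,233), with the hook tip toward the hand side.

Run:
```python
from m3 import *
c=load('w7'); B=ray(c,[(236,143.5),(330.5,144),(327,232),(239.5,233)],.011); e=B[2]+B[3]-B[0]-B[1]; print(B.mean(0),np.degrees(np.arctan2(e[1],e[0])),np.hypot(*e)/2)
M=ray(c,[(236,101),(301,88),(325,248),(270,258)],.003); e=M[2]+M[3]-M[0]-M[1]; print(M.mean(0),np.degrees(np.arctan2(e[1],e[0])),np.hypot(*e)/2)
x,y=B.mean(0); plan(x,y,.023,67)
```

```text
[ 0.52309075 -0.35976927] -23.332483731683624 0.09739556245186307
[ 0.51534494 -0.35540315] -13.145859316874095 0.17665311151216936
t 14.85 pos [ 0.5163 -0.3599  0.1952] psi 66.5 grip 0.652 F [-0.1  0.8 -0.2]
 turn [-0.002 -0.004 -0.012] minrows 1  shift [-0.0083  0.0037  0.2296] minrows 4
```

Request:
move_arm([
  [[-0.0083,0.0037,0.03],[0,0,-0.012],0.3],
  [[0,0,0.05],[0,0,0],0.3],
  [[0,0,0.05],[0,0,0],0.3],
  [[0,0,0.05],[0,0,0],0.3],
  [[0,0,0.03],[0,0,0],0.3],
  [[0,0,0.018],[0,0,0],0.3],
  [[0,0,0],[0,0,0],0.3],
  [[0,0,0],[0,0,0],-0.1],
  [[0,0,0],[0,0,0],-0.3],
  [[0,0,0],[0,0,0],-0.5],
  [[0,0,0],[0,0,0],-0.8],
  [[0,0,0],[0,0,0],-0.8],
], newtons=45)

```text
clock: 16.05
position: [0.5262, -0.358, 0.0279]
ee_rot: [0.197, 0.98, -0.001, 0.001]
ft_force: [-1.3, -1.7, 8.3]
grip_width: 0.203
grasp_force: 46.1
```

Request:
move_arm([
  [[0,0,0],[0,0,0],-0.8],
  [[0,0,0],[0,0,0],-0.8],
])

```text
clock: 16.25
position: [0.5262, -0.3581, 0.0279]
ee_rot: [0.197, 0.98, -0.001, 0.001]
ft_force: [-2.0, -3.4, 7.5]
grip_width: 0.201
grasp_force: 46.1
```

Run:
```python
from m3 import *
plan(.523,-.3598,.023,66.7)
```

```text
t 16.25 pos [ 0.5262 -0.3581  0.0279] psi 67.3 grip 0.201 F [-2.  -3.4  7.5]
 turn [-0.001  0.004  0.013] minrows 1  shift [ 0.003  -0.0038  0.0065] minrows 1
```

Request:
move_arm([
  [[0,0,-0.02],[0,0,0],-0.8],
  [[0,0,-0.04],[0,0,0],-0.8],
  [[0,0,-0.06],[0,0,0],-0.8],
  [[0,0,-0.06],[0,0,0],-0.8],
  [[0,0,0],[0,0,-0.13],-0.8],
  [[0,0,0],[0,0,-0.13],-0.8],
  [[0,0,0],[0,0,-0.13],-0.8],
  [[0,0,0],[0,0,-0.126],-0.8],
  [[0,0,0],[0,0,0],-0.8],
  [[0,0,0],[0,0,0],-0.8],
])

```text
clock: 17.25
position: [0.5255, -0.3567, 0.1616]
ee_rot: [-0.003, 1.0, 0.0, 0.0]
ft_force: [-0.4, -0.3, -2.2]
grip_width: 0.205
grasp_force: 44.7
```

Run:
```python
from m3 import *
plan(.523,.339,.16,90.5)
```

```text
t 17.25 pos [ 0.5255 -0.3567  0.1616] psi 90.4 grip 0.205 F [-0.4 -0.3 -2.2]
 turn [ 0.001  0.    -0.003] minrows 1  shift [-0.0048  0.9275  0.0022] minrows 15
```

Request:
move_arm([
  [[0,0.03,0],[0,0,0],-0.8],
  [[0,0.055,0],[0,0,0],-0.8],
  [[0,0.055,0],[0,0,0],-0.8],
  [[0,0.055,0],[0,0,0],-0.8],
  [[0,0.055,0],[0,0,0],-0.8],
  [[0,0.055,0],[0,0,0],-0.8],
  [[0,0.055,0],[0,0,0],-0.8],
  [[0,0.055,0],[0,0,0],-0.8],
  [[0,0.055,0],[0,0,0],-0.8],
  [[0,0.055,0],[0,0,0],-0.8],
  [[0,0.055,0],[0,0,0],-0.8],
  [[0,0.055,0],[0,0,0],-0.8],
])

```text
clock: 18.45
position: [0.5207, 0.121, 0.1616]
ee_rot: [-0.003, 1.0, 0.0, 0.0]
ft_force: [0.4, 0.2, -1.6]
grip_width: 0.202
grasp_force: 44.8
```

Request:
move_arm([
  [[0,0.055,0],[0,0,0],-0.8],
  [[0,0.055,0],[0,0,0],-0.8],
  [[0,0.055,0],[0,0,0],-0.8],
  [[0,0.055,0],[0,0,0],-0.8],
  [[0,0.05,0],[0,0,0],-0.8],
  [[-0.0048,0.0225,0],[0,0,0],-0.8],
  [[0,0,0],[0,0,0],-0.8],
  [[0,0,0],[0,0,0],-0.8],
])

```text
clock: 19.25
position: [0.5226, 0.3381, 0.161]
ee_rot: [-0.004, 1.0, -0.001, -0.0]
ft_force: [-0.7, -0.9, -2.7]
grip_width: 0.204
grasp_force: 44.8
```

Run:
```python
from m3 import *
plan(.523,.339,.06,90.5); c=snap('wrist','w8')
```

```text
t 19.25 pos [0.5226 0.3381 0.161 ] psi 90.4 grip 0.204 F [-0.7 -0.9 -2.7]
 turn [-0.001 -0.    -0.001] minrows 1  shift [-0.0005  0.0012  0.1347] minrows 3
```

View pics/w8.png

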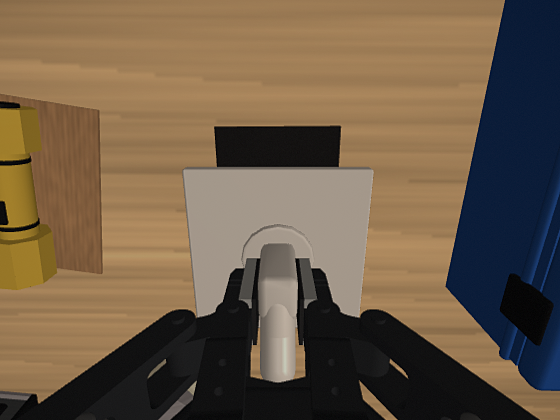

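The tile hangs level and centred across the mat (columns 183–373 against 215–341). Lowering it.

Run:
```python
from m3 import *
c=load('w8'); print('tile edge',ray(c,[(183,169),(373,168)],.144),'mat edge',ray(c,[(215,127),(341,126)],.003))
```

```text
tile edge [[0.47201455 0.29083323]
 [0.4706733  0.38725869]] mat edge [[0.46295595 0.28135898]
 [0.46110334 0.39661857]]
```

Request:
move_arm([
  [[0,0.001,0.04],[0,0,0],-0.8],
  [[0,0,0.04],[0,0,0],-0.8],
  [[0,0,0.04],[0,0,0],-0.8],
  [[0,0,0.03],[0,0,0],-0.8],
  [[0,0,0.015],[0,0,0],-0.8],
  [[0,0,0.008],[0,0,0],-0.8],
  [[0,0,0],[0,0,0],-0.8],
  [[0,0,0],[0,0,0],-0.8],
])

```text
clock: 20.1
position: [0.5233, 0.3397, 0.0328]
ee_rot: [-0.004, 1.0, 0.001, 0.001]
ft_force: [1.6, -0.6, -2.2]
grip_width: 0.207
grasp_force: 44.7
```

Request:
move_arm([
  [[0,0,0.003],[0,0,0],-0.8],
  [[0,0,0],[0,0,0],-0.8],
  [[0,0,0.003],[0,0,0],-0.8],
  [[0,0,0],[0,0,0],-0.8],
  [[0,0,0],[0,0,0],-0.8],
])

```text
clock: 20.6
position: [0.5229, 0.3399, 0.0278]
ee_rot: [-0.005, 1.0, 0.0, 0.0]
ft_force: [-1.8, -0.3, 5.9]
grip_width: 0.204
grasp_force: 45.9
```

Request:
move_arm([
  [[0,0,0],[0,0,0],-0.4],
  [[0,0,0],[0,0,0],0],
  [[0,0,0],[0,0,0],0.3],
  [[0,0,0],[0,0,0],0.3],
  [[0,0,-0.03],[0,0,0],0.3],
  [[0,0,-0.05],[0,0,0],0.3],
  [[0,0,-0.06],[0,0,0],0.3],
  [[0,0,-0.06],[0,0,0],0.3],
  [[0,0,-0.04],[0,0,0],0.3],
  [[0,0,0],[0,0,0],0.3],
])

```text
clock: 21.6
position: [0.5246, 0.3406, 0.2123]
ee_rot: [-0.005, 1.0, 0.003, 0.003]
ft_force: [0.5, 0.7, 0.4]
grip_width: 0.651
grasp_force: 0.0
```

Run:
```python
from m3 import *
snap('wrist','w9'); plan(.518,.10,.2,83.5)
rect('w9',(150,90,420,245),.003,'mat',dark,100)
```

```text
t 21.65 pos [0.5235 0.3401 0.2093] psi 90.5 grip 0.651 F [-0.3 -0.7 -1.2]
 turn [0.004 0.004 0.156] minrows 1  shift [-0.0289 -0.3189  0.0124] minrows 6
mat ctr [519.6 338.8] size [115.2 115.3] ang 0.8 n 1 px [220 119] [327 220]
```

View pics/w9.png

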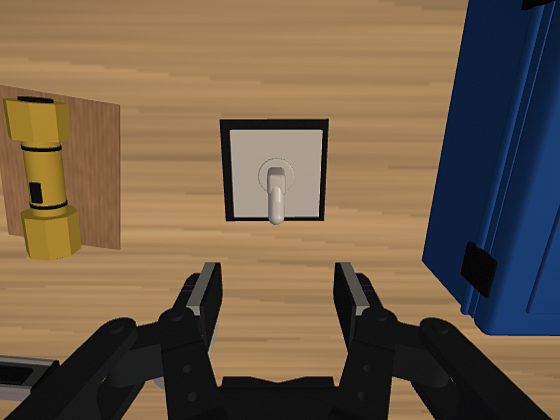

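The tile lies square within its mat (mat 220–327 × 119–220, tile inside). Now the torch.

Request:
move_arm([
  [[0,0,0],[0,0,0.156],1],
  [[-0.0048,-0.0531,0],[0,0,0],1],
  [[-0.0048,-0.0531,0],[0,0,0],1],
  [[-0.0048,-0.0531,0],[0,0,0],1],
  [[-0.0048,-0.0531,0],[0,0,0],1],
  [[-0.0048,-0.0531,0],[0,0,0],1],
  [[-0.0048,-0.0531,0],[0,0,0],1],
  [[0,0,0],[0,0,0],1],
  [[0,0,0],[0,0,0],1],
])

```text
clock: 22.55
position: [0.5166, 0.0989, 0.206]
ee_rot: [0.057, 0.998, -0.0, -0.001]
ft_force: [0.3, 1.5, 0.2]
grip_width: 1.001
grasp_force: 0.0
```

Run:
```python
from m3 import *
c=snap('wrist','w10'); plan(.518,.10,.012,83.5); crop(c,180,60,200,230,2,'d10')
```

```text
t 22.6 pos [0.5166 0.1002 0.206 ] psi 83.5 grip 0.998 F [-0.   0.6 -1.2]
 turn [-0.    -0.002  0.001] minrows 1  shift [-0.0019 -0.      0.2587] minrows 5
```

View pics/d10.png

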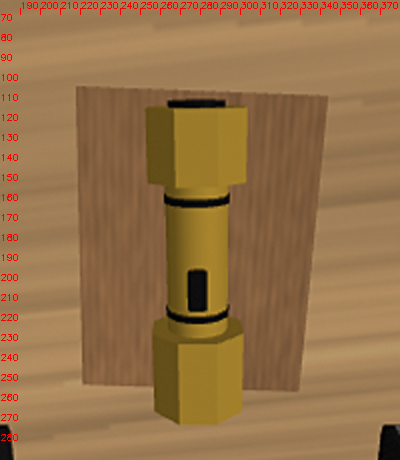

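Run:
```python
from m3 import *
c=load('w10'); u=np.array([np.cos(np.radians(-6.5)),np.sin(np.radians(-6.5))])
for r,cx,X in((113.5,278,-80),(152.5,278,-45),(228.5,278.5,34),(272,279,80)):
    p=ray(c,[(cx,r)],.051)[0]*1000; print(X,p.round(1),(p-X*u).round(1))
```

```text
-80 [444.8 108.5] [524.3  99.5]
-45 [479.4 104.6] [524.1  99.5]
34 [555.3  96.4] [521.5 100.3]
80 [604.8  91.3] [525.3 100.4]
```

Request:
move_arm([
  [[-0.003,0,0.05],[0,0,0],1],
  [[0,0,0.06],[0,0,0],1],
  [[0,0,0.06],[0,0,0],1],
  [[0,0,0.05],[0,0,0],1],
  [[0,0,0.03],[0,0,0],1],
  [[0,0,0.009],[0,0,0],1],
  [[0,0,0],[0,0,0],0.3],
  [[0,0,0],[0,0,0],-0.6],
  [[0,0,0],[0,0,0],-0.6],
  [[0,0,0],[0,0,0],-0.6],
  [[0,0,0],[0,0,0],-0.6],
], newtons=40)

```text
clock: 23.7
position: [0.5202, 0.0998, 0.0141]
ee_rot: [0.056, 0.998, 0.001, 0.001]
ft_force: [-1.4, 0.1, 6.4]
grip_width: 0.362
grasp_force: 39.2
```

Request:
move_arm([
  [[0,0,0],[0,0,0],-0.6],
  [[0,0,-0.05],[0,0,0],-0.6],
  [[0,0,-0.06],[0,0,0],-0.6],
  [[0,0,-0.06],[0,0,0],-0.6],
  [[0,0,0],[0,0,0],-0.6],
  [[0,0,0],[0,0,0],-0.6],
])

```text
clock: 24.3
position: [0.5198, 0.0997, 0.1413]
ee_rot: [0.056, 0.998, 0.001, 0.001]
ft_force: [-0.7, -0.1, -3.0]
grip_width: 0.363
grasp_force: 40.9
```

Run:
```python
from m3 import *
plan(.5104,-.3545,.14,76.8)
```

```text
t 24.3 pos [0.5198 0.0997 0.1413] psi 83.5 grip 0.363 F [-0.7 -0.1 -3. ]
 turn [0.002 0.002 0.15 ] minrows 1  shift [-0.1261 -0.5924  0.0018] minrows 10
```

Request:
move_arm([
  [[0,0,0],[0,0,0.15],-0.6],
  [[-0.0115,-0.0539,0],[0,0,0],-0.6],
  [[-0.0115,-0.0539,0],[0,0,0],-0.6],
  [[-0.0115,-0.0539,0],[0,0,0],-0.6],
  [[-0.0115,-0.0539,0],[0,0,0],-0.6],
  [[-0.0115,-0.0539,0],[0,0,0],-0.6],
  [[-0.0115,-0.0539,0],[0,0,0],-0.6],
  [[-0.0115,-0.0539,0],[0,0,0],-0.6],
  [[-0.0115,-0.0539,0],[0,0,0],-0.6],
  [[-0.0115,-0.0539,0],[0,0,0],-0.6],
  [[-0.0115,-0.0539,0],[0,0,0],-0.6],
  [[-0.0115,-0.0535,0],[0,0,0],-0.6],
])

```text
clock: 25.5
position: [0.5089, -0.3559, 0.1383]
ee_rot: [0.115, 0.993, 0.001, -0.001]
ft_force: [1.3, 0.3, -2.2]
grip_width: 0.361
grasp_force: 40.8
```

Request:
move_arm([
  [[0,0,0.05],[0,0,0],-0.6],
  [[0,0,0.05],[0,0,0],-0.6],
  [[0,0,0],[0,0,0],-0.6],
  [[0,0,0],[0,0,0],-0.6],
])

```text
clock: 25.9
position: [0.5092, -0.3545, 0.0646]
ee_rot: [0.115, 0.993, 0.0, -0.001]
ft_force: [0.1, -0.3, -1.1]
grip_width: 0.357
grasp_force: 40.7
```

Run:
```python
from m3 import *
plan(.5104,-.3545,.016,76.8); snap('wrist','w11')
```

```text
t 25.9 pos [ 0.5092 -0.3545  0.0646] psi 76.8 grip 0.357 F [ 0.1 -0.3 -1.1]
 turn [ 0.    -0.004 -0.001] minrows 1  shift [-0.0016  0.0003  0.0647] minrows 2
```

View pics/w11.png

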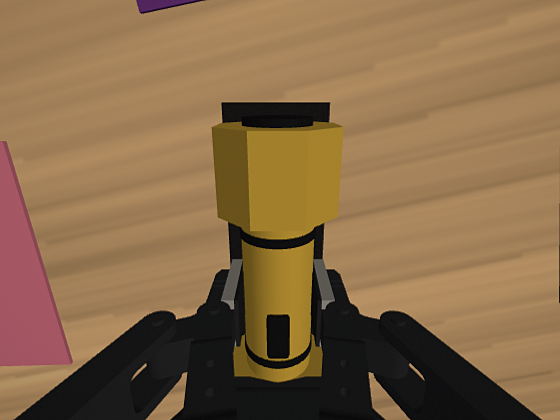

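The torch is centred and parallel to the strip (columns ~212–343 over 222–330). Lowering.

Request:
move_arm([
  [[-0.0015,0,0.03],[0,0,0],-0.6],
  [[0,0,0.02],[0,0,0],-0.6],
  [[0,0,0.011],[0,0,0],-0.6],
  [[0,0,0],[0,0,0],-0.6],
  [[0,0,0.004],[0,0,0],-0.6],
  [[0,0,0],[0,0,0],-0.6],
  [[0,0,0],[0,0,0],-0.6],
])

```text
clock: 26.65
position: [0.5114, -0.3553, 0.017]
ee_rot: [0.115, 0.993, -0.0, 0.0]
ft_force: [0.0, 0.5, -3.0]
grip_width: 0.363
grasp_force: 40.8
```

Request:
move_arm([
  [[0,0,0.003],[0,0,0],-0.6],
  [[0,0,0],[0,0,0],-0.6],
  [[0,0,0.002],[0,0,0],-0.6],
  [[0,0,0],[0,0,0],-0.6],
  [[0,0,0],[0,0,0],-0.6],
])

```text
clock: 27.15
position: [0.5113, -0.3553, 0.0141]
ee_rot: [0.115, 0.993, 0.0, 0.0]
ft_force: [-4.6, 3.5, 12.1]
grip_width: 0.36
grasp_force: 42.4
```

Request:
move_arm([
  [[0,0,0],[0,0,0],0.2],
  [[0,0,0],[0,0,0],1],
  [[0,0,0],[0,0,0],1],
  [[0,0,0],[0,0,0],1],
  [[0,0,-0.04],[0,0,0],1],
  [[0,0,-0.06],[0,0,0],1],
  [[0,0,-0.06],[0,0,0],1],
  [[0,0,-0.06],[0,0,0],1],
  [[0,0,-0.06],[0,0,0],1],
  [[0,0,0],[0,0,0],1],
  [[0,0,0],[0,0,0],1],
])

```text
clock: 28.25
position: [0.5115, -0.3554, 0.2235]
ee_rot: [0.115, 0.993, -0.0, 0.001]
ft_force: [-0.3, 0.7, -0.7]
grip_width: 1.003
grasp_force: 0.0
```

Run:
```python
from m3 import *
c=snap('wrist','w12'); t=snap('top','top2')
cv2.imwrite('pics/e.png',np.hstack([cv2.resize(c['pixels'][:,:,::-1],None,fx=.75,fy=.75)[:300],cv2.resize(t['pixels'][160:260,180:300,::-1],None,fx=3,fy=3)]))
```

```text
(no output)
```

View pics/e.png

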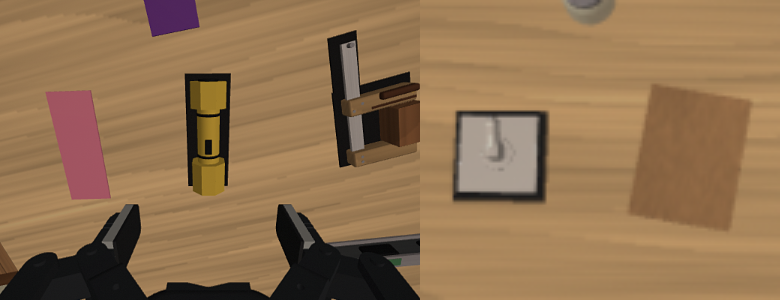

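Torch, tile and clamp all look to be on their mats. The torch's lens end needs a parallax check.

Run:
```python
from m3 import *
c=load('w12'); hsv=cv2.cvtColor(c['pixels'],cv2.COLOR_RGB2HSV); y=(hsv[...,0]>18)&(hsv[...,0]<34)&(hsv[...,1]>170)&(hsv[...,2]>40); y[300:]=0
r=np.where(y[:,230:330].any(1))[0]; a,b=r[0],r[-1]; ca=np.where(y[a+3])[0].mean(); cb=np.where(y[b-8])[0].mean()
P=ray(c,[(ca,a),(cb,b)],.051)*1000; M=ray(c,[(248,98),(307,98),(305,247),(250,247)],.003)*1000
print(a,b,P.round(1).tolist(),P.mean(0).round(1),np.degrees(np.arctan2(*(P[1]-P[0])[::-1])), 'mat',M.mean(0))
rect('w12',(230,85,330,260),.003,'mat',dark,40)
```

```text
108 260 [[437.4, -337.6], [593.7, -373.7]] [ 515.6 -355.6] -13.015625108296325 mat [ 514.97310124 -355.27967917]
mat ctr [ 514.8 -356.2] size [ 65.4 176.7] ang 76.8 n 2 px [247  98] [307 247]
```

Within 1 mm of its place. Handing in.

```bash
python3 -c "
from workcell import order
print(order.hand_in())"
```

```text
the job is handed in; nothing more can be done
None
```

I put the torch, clamp and tile back on their own mats and handed the job in at about 28 s. By my camera measurements the torch is within about 1 mm of its place and the clamp within about 3 mm; the tile sits inside its mat by eye. The hand-in gave no verdict.

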